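Stand the tipped signal towers back in the lane

ROBOT

A 7-joint arm with a two-finger parallel gripper is mounted at the origin on the work surface. World frame = base frame: x ahead of the robot, y to its left, z up, the work surface at z = 0. Lengths are in m, angles in rad, forces in N, time in s.
With the tool pointing down it reaches from about 0.425 to 0.825 m from the base axis. Payload 3.6 kg.
Tool frame: the origin (TCP) lies where the fingers leave the gripper's body, on its centre line; the fingertips stand 73 mm ahead of it and the grasp point (between the pads) lies 54 mm ahead of it; z points along the fingers, y is the line along which they close (so a half turn about z gives the same grasp; the last joint's range is limited). The gripper opens to 85 mm and grips with 20 to 120 N. Pads are 22 mm wide; open, the fingers measure 114 mm over their backs; the gripper's body (76 mm by 85 mm) begins 54 mm behind the grasp point. The pads swing forward as they close: fully open they stand 13 mm farther back than shut.
Start: joints at [1.244, 0.615, -0.013, 1.423, 0.008, 1.103, -0.04], TCP at [0.193, -0.621, 0.304] pointing down, gripper open.
Joint ranges: [-3.12, 3.12], [-0.3, 2.06], [-1.34, 1.32], [0.26, 2.42], [-1.36, 4.5], [0.01, 1.98], [-2.84, 2.84]. Speed limits (rad/s): [2.79, 2.79, 3.14, 3.14, 3.14, 3.14, 3.14].

INTERFACE

Orientations are given as a unit quaternion [x, y, z, w].
In Python, from station import arm, snapshot, camera_info, ticket gives the robot as it stands. Calls block until the motion is done:
- arm.movep(position, orientation): joint-space move of the TCP to a pose.
- arm.line_to(position, velocity=0.15, ori=None): straight line of the TCP; ori=None keeps the orientation; velocity is the mean speed in m/s.
- arm.move_j(angles): joint-space move.
- arm.move_gripper(opening, effort=None): opening from 0.0 (shut) to 1.0 (fully open); effort is the grip in N (None keeps the last); returns when the fingers have stopped.
- arm.pause(seconds).
- arm.ik(position, orientation): joint angles nearest the present ones, or None.
- snapshot(name): name is "side" or "top"; returns the picture (400x640x3 uint8, blue, green, red); there is no depth.
- camera_info(name): a dict with "fx", "fy", "cx", "cy" (pixels), "R" (3x3) and "t" (3): a world point X has camera coordinates R X + t. Camera axes: x right, y down, z forward; pixel columns grow to the right and rows downward; lengths in m; the calibration is good to about 2 mm. A picture is of the moment at which its call begins. camera_info takes no time and is no camera call.
A pose or a line that the arm cannot do raises arm.MotionError and nothing moves.
- ticket.finish_job(): hands the job in; it is judged then, once.
Readings, each from a call of its own:
- arm.read_time(): time.
- arm.read_joint_positions(): joint angles.
- arm.read_dq(): joint speeds.
- arm.read_effort(): joint torques, N m.
- arm.read_tool_pos(): TCP position.
- arm.read_eef_rot(): TCP orientation.
- arm.read_ft_force(): force on the tool from outside, world axes, zero at the start.
- arm.read_wrist_torque(): the same for the moment, N m.
- arm.read_opening(): opening from 0.0 (shut) to 1.0 (fully open).
- arm.read_finger_force(): force on a finger pad.
Only numpy, scipy, OpenCV 4.12 (cv2) and the standard library are available. Lean on these libraries where they do the work, as an engineer would, in place of code of your own. Each camera call takes 0.05 s, during which the arm holds its last target. There are 200 camera calls.

TASK

Two signal towers have been knocked out of the staging lane and lie on the bench. Stand each of them upright on one of the two white cards in the lane, centred, with its cable outlet pointing squarely to the lane's front, over the card's dark bar, like the towers already standing there. Leave the standing towers, the pliers and the tape roll where they are.

Things in the scene. Friction and masses are not known exactly. Their poses are not given: they have to be found in the camera images.
- tipped_left: signal tower, 165 mm tall, lying on its side at the robot's left, cap to the left (+y): square black foot 54 x 54 x 22 mm, round amber lens body 48 mm in diameter (from 22 to 152 mm), round black cap 54 mm in diameter. Origin: centre of the foot's underside; z runs from foot to cap; a grey cable outlet sticks out of the foot's -x side and now points straight up. Axis level, 27 mm above the bench. 0.17 to 0.33 kg
- tipped_left_outlet (a point): centre of the outer end of this tower's cable outlet (18 mm in diameter, 20 mm long), 47 mm from the tower's axis and 12 mm above its underside; axes as the tower's
- tipped_right: signal tower, 165 mm tall, lying on its side at the robot's right, cap to the right (-y): square black foot 54 x 54 x 22 mm, round amber lens body 48 mm in diameter (from 22 to 152 mm), round black cap 54 mm in diameter. Origin: centre of the foot's underside; z runs from foot to cap; a grey cable outlet sticks out of the foot's -x side and now points straight up. Axis level, 27 mm above the bench. 0.17 to 0.33 kg
- tipped_right_outlet (a point): centre of the outer end of this tower's cable outlet (18 mm in diameter, 20 mm long), 47 mm from the tower's axis and 12 mm above its underside; axes as the tower's
- place_a: white paper card, 88 x 80 x 1 mm, in the lane at one of its two empty places (only a marking: a tower on it stands on the lane floor). Origin: where the centre of a tower's underside belongs, on the lane floor 8 mm above the bench; -x points squarely to the lane's front, where the card has a dark bar 40 mm from the origin; y runs along the lane, z up
- place_b: the other such card, the same in every way. Either tower may go to either card
- standing_a: signal tower like the tipped ones (same sizes and frame), already standing correctly in the lane, outlet (-x) to the front, loose. The four places of the lane (two taken, two with cards, in any order) are 115 mm apart, centre to centre, in one row. Leave alone
- standing_b: the other tower already standing in the lane, identical. Leave alone
- lane: fixed dark grey metal tray 470 mm long (y): top of the floor 8 mm above the bench; front lip 55 to 59 mm in front (-x) of the origin, 14 mm high; back fence 41 to 45 mm behind it, 40 mm high (both above the bench). Origin: on the bench, at the middle of the row of places, which lie 57.5 and 172.5 mm either side along y; -x is the front, towards the robot
- tape_roll: roll of dark tape lying flat on the bench towards the right, beyond the right-hand tower's cap, 72 mm in diameter, 24 mm high; origin under its centre. Leave alone
- pliers: orange-handled pliers lying on the bench between the tipped towers' feet, handles towards the robot, 150 mm long, 15 mm high. Leave alone
Mind the look-alikes: they are no part of the job. What is shaped like the tipped_left but blue or purple is not meant.

How it is judged:
At the end, for the whole second after the job is handed in: Both fallen towers stand on the lane floor at rest, upright within 4 degrees, one per card: axis within 16 mm of the card's origin, outlet turned to the dark bar within 0.2 rad; the two other towers still stand upright, within 15 mm of where they were (angle between each of tipped_left, tipped_right, standing_a, standing_b's own z axis and vertical below 0.07 rad and height (world z) of tipped_left between 0.004 and 0.014 m and linear speed of each of tipped_left, tipped_right below 0.02 m/s and angular speed of each of tipped_left, tipped_right below 0.15 rad/s and height (world z) of tipped_right between 0.004 and 0.014 m and distance of each of standing_a, standing_b from where it was at the start of the episode below 0.015 m and ((horizontal distance between tipped_left and place_a below 0.016 m and angle between the x axis of tipped_left and the x axis of place_a, either way round below 0.2 rad and x of tipped_left_outlet in the frame of place_a below -0.025 m and horizontal distance between tipped_right and place_b below 0.016 m and angle between the x axis of tipped_right and the x axis of place_b, either way round below 0.2 rad and x of tipped_right_outlet in the frame of place_b below -0.025 m) or (horizontal distance between tipped_left and place_b below 0.016 m and angle between the x axis of tipped_left and the x axis of place_b, either way round below 0.2 rad and x of tipped_left_outlet in the frame of place_b below -0.025 m and horizontal distance between tipped_right and place_a below 0.016 m and angle between the x axis of tipped_right and the x axis of place_a, either way round below 0.2 rad and x of tipped_right_outlet in the frame of place_a below -0.025 m))); the robot touches nothing.
It fails at once if a tower that was already standing is knocked over or pushed more than 30 mm (distance of any of standing_a, standing_b from where it was at the start of the episode above 0.03 m or angle between any of standing_a, standing_b's own z axis and vertical above 0.4 rad).
It fails at once if the pliers or the tape roll are shifted more than 30 mm (distance of any of tape_roll, pliers from where it was at the start of the episode above 0.03 m).
It also fails if it takes over 54 s, if anything falls off the work surface, if the arm or the gripper's body presses on something with over 40 N, if the wrist force passes 120 N, or if a joint passes its speed limit or range.

## Working session

There is one attempt and no reset: what is moved stays moved. The work goes in short steps, each a Python script; the robot and the scene stay as the last script left them, time stands still between calls to the robot, and variables do not carry over. Pictures are saved under pics/ and viewed, at most 10 in all, crops included, and the job is handed in when it is done.

```bash
ls; mkdir -p pics; python3 - <<'E'
from station import arm,snapshot,camera_info
import cv2
for n in("top","side"):
    cv2.imwrite(f"pics/{n}0.png",snapshot(n)); c=camera_info(n); print(n,c)
print(arm.read_time(),arm.read_tool_pos(),arm.read_eef_rot(),arm.read_joint_positions())
E
```

```text
pics
top {'fx': 398.1249164386629, 'fy': 398.1249164386629, 'cx': 324.29675440690346, 'cy': 197.37891022845315, 'R': array([[ 0.0067954 , -0.9999265 ,  0.01004047],
       [-0.99835147, -0.00735628, -0.05692308],
       [ 0.05699276, -0.00963711, -0.99832808]]), 't': array([0.0206746 , 0.45769044, 1.26976542])}
side {'fx': 408.4228067378954, 'fy': 408.4228067378954, 'cx': 321.30997690834977, 'cy': 197.04760396653484, 'R': array([[-0.76450704, -0.64461488, -0.00079338],
       [-0.47221264,  0.56087659, -0.68002402],
       [ 0.43879859, -0.51950851, -0.7331894 ]]), 't': array([0.35907482, 0.2533901 , 0.95057175])}
0.1 [ 0.19241743 -0.62031921  0.30281811] [ 9.88707156e-01  1.49855694e-01 -2.06851529e-04 -1.17771230e-03] [ 1.24352278  0.61587113 -0.0126065   1.42475116  0.00812155  1.10341243
 -0.04039581]
```

View pics/top0.png

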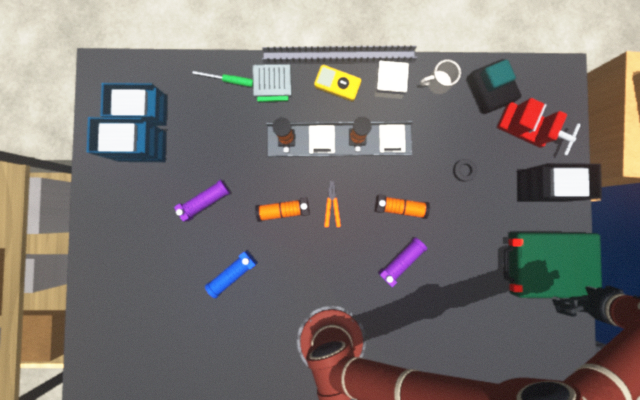

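View pics/side0.png

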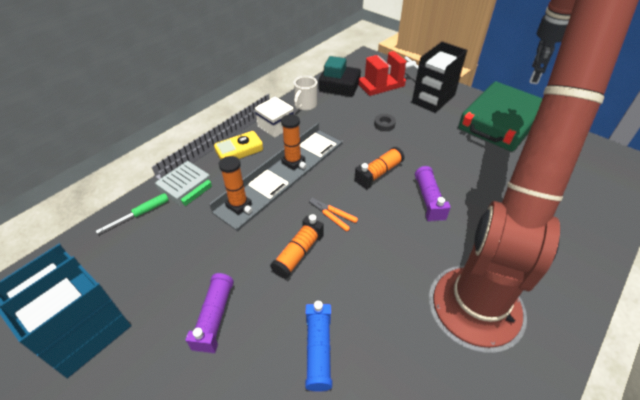

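The top view shows three kinds of tower lying on the bench:
- Orange/amber at about (283,209), foot at (304,206), and at about (403,206), foot at (381,204). These fit the description: amber, feet towards each other with the pliers between them, outlets up.
- Purple at (203,201) and (404,261), and blue at (231,274). These are look-alikes.

The cards are at (321,138) and (392,138). I'll confirm in one enlarged crop.

```bash
python3 - <<'E'
import cv2
a=cv2.imread("pics/top0.png")[110:230,245:445]
cv2.imwrite("pics/crop0.png",cv2.resize(a,None,fx=4,fy=4,interpolation=cv2.INTER_CUBIC))
E
```

```text
(no output)
```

View pics/crop0.png

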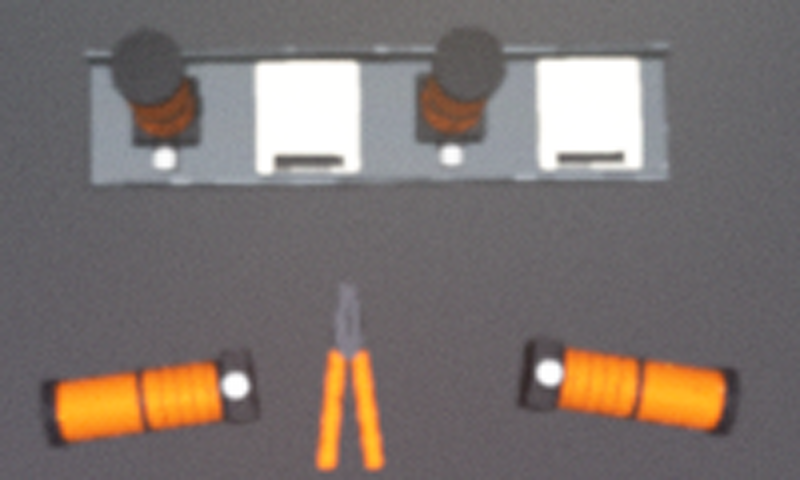

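The crop confirms the two amber towers: left one with its outlet at crop (235,385), right one at (548,373). The cards have dark bars at crop (309,160) and (591,156). Next I'll measure them.

```bash
cat > h.py <<'E'
import numpy as np, cv2
from scipy.spatial.transform import Rotation as Ro
from station import arm,snapshot,camera_info,ticket
def back(px,z,n="top"):
    c=camera_info(n);px=np.atleast_2d(px).astype(float)
    d=np.c_[(px[:,0]-c["cx"])/c["fx"],(px[:,1]-c["cy"])/c["fy"],np.ones(len(px))]@c["R"]
    C=-c["R"].T@c["t"]; return C+d*((z-C[2])/d[:,2])[:,None]
def proj(X,n="top"):
    c=camera_info(n);p=np.atleast_2d(X)@c["R"].T+c["t"]
    return np.c_[p[:,0]/p[:,2]*c["fx"]+c["cx"],p[:,1]/p[:,2]*c["fy"]+c["cy"]]
E
python3 - <<'E'
from h import *
np.set_printoptions(precision=4,suppress=True)
im=cv2.imread("pics/top0.png");hsv=cv2.cvtColor(im,cv2.COLOR_BGR2HSV)
def sel(m,x0,y0,x1,y1):
    o=np.zeros_like(m);o[y0:y1,x0:x1]=m[y0:y1,x0:x1];return o
org=((hsv[...,0]>5)&(hsv[...,0]<25)&(hsv[...,1]>150)&(hsv[...,2]>90)).astype(np.uint8)
wh=((hsv[...,1]<40)&(hsv[...,2]>185)).astype(np.uint8)
def cen(m): return np.argwhere(m)[:,::-1].mean(0)
for nm,b in(("L",(250,190,315,225)),("R",(370,190,435,222))):
    p=np.argwhere(sel(org,*b))[:,::-1].astype(np.float32)
    r=cv2.minAreaRect(p); W=back(p,0.034);w=W[:,:2]-W[:,:2].mean(0)
    u,s,v=np.linalg.svd(w,full_matrices=False)
    q=w@v[0]; t=w@v[1]
    print(nm,r,"cen",back(p,0.03).mean(0),"dir",v[0],"ext",np.ptp(q),np.ptp(t))
    o=cen(sel(wh,*b)); print("  outlet px",o,back(o,0.074))
for nm,b in(("c1",(300,120,340,158)),("c2",(375,120,415,158))):
    m=sel(wh,*b); k,_=cv2.findContours(m,cv2.RETR_EXTERNAL,cv2.CHAIN_APPROX_NONE)
    k=max(k,key=cv2.contourArea); r=cv2.minAreaRect(k); box=cv2.boxPoints(r)
    W=back(box,0.009); print(nm,r,"\n",W,"cen",W.mean(0))
    x,y,ww,hh=cv2.boundingRect(k); g=im[...,2]
    sub=np.zeros_like(m);sub[y+hh-9:y+hh-1,x+3:x+ww-3]=1
    bar=((g<110)&(sub>0)); print(" bar",cen(bar),bar.sum(),back(cen(bar),0.009))
for b in((275,140,295,155),(350,140,368,155)):
    o=cen(sel(wh,*b)); print("standing outlet",o,back(o,0.029))
E
```

```text
L ((279.1300048828125, 209.9099884033203), (14.849242210388184, 41.29503631591797), 81.8698959350586) cen [0.4156 0.167  0.03  ] dir [-0.1387  0.9903] ext 0.13021101798308835 0.04744831673544601
  outlet px [303.4138 205.7241] [[0.428  0.0883 0.074 ]]
R ((405.2652587890625, 207.06480407714844), (40.79362487792969, 14.982385635375977), 8.53076457977295) cen [ 0.4277 -0.2335  0.03  ] dir [-0.1417 -0.9899] ext 0.1292607384410472 0.04760602618483192
  outlet px [382.     202.6562] [[ 0.4391 -0.1528  0.074 ]]
c1 ((321.39862060546875, 139.06671142578125), (28.725074768066406, 26.26887321472168), 87.61405944824219) 
 [[ 0.6931  0.0797  0.009 ]
 [ 0.6975 -0.0059  0.009 ]
 [ 0.6031 -0.0103  0.009 ]
 [ 0.5987  0.075   0.009 ]] cen [0.6481 0.0346 0.009 ]
 bar [321. 150.] 13 [[0.6121 0.0357 0.009 ]]
c2 ((392.0, 138.0), (28.0, 26.0), 90.0) 
 [[ 0.6995 -0.1534  0.009 ]
 [ 0.7002 -0.2386  0.009 ]
 [ 0.6078 -0.2382  0.009 ]
 [ 0.6071 -0.1533  0.009 ]] cen [ 0.6537 -0.1959  0.009 ]
 bar [392. 149.] 15 [[ 0.6173 -0.1958  0.009 ]]
standing outlet [285.5556 149.2222] [[0.6101 0.1491 0.029 ]]
standing outlet [357.5217 148.5217] [[ 0.6143 -0.0814  0.029 ]]
```

Measured positions agree with the known sizes: row pitch is 115 mm and the amber length 130 mm. Next I'll check which grasp and place orientations can be reached. The plan is to grasp from the outlet side, with the tool ending roughly horizontal in front of the lane.

```bash
cat >> h.py <<'E'
YAW=0.022
class S: pass
def mk(org,d):
    z=np.r_[d,0]/np.linalg.norm(d); x=np.array([0,0,-1.]); s=S(); s.R=np.c_[x,np.cross(z,x),z]; s.p=np.r_[org,0.027]; return s
def place(x,y):
    s=S(); s.R=Ro.from_euler('z',YAW).as_matrix(); s.p=np.array([x,y,0.008]); return s
# left: mid-body point is 87 mm from the foot
dL=np.array([-.147,.989]);dR=np.array([-.141,-.990])
L=mk(np.array([.4150,.166])-.086*dL,dL); Rt=mk(np.array([.4275,-.2325])-.086*dR,dR)
A=place(.651,.035); B=place(.656,-.196)
def tool(T,h,a,b,flip=0,off=.052):
    """tool pose gripping tower pose T at height h, pitched a down when upright, azimuth b"""
    Q=Ro.from_euler('z',b).as_matrix()
    z=np.array([np.cos(a),0,-np.sin(a)]); y=np.array([0,1.,0])*(-1 if flip else 1)
    R=T.R@Q@np.c_[np.cross(y,z),y,z]
    return T.p+T.R@np.array([0,0,h])-off*R[:,2], R
def q(R): return Ro.from_matrix(R).as_quat()
E
python3 - <<'E'
from h import *
np.set_printoptions(precision=2,suppress=True)
for nm,T,P in(("L",L,A),("R",Rt,B)):
  print(nm,T.p)
  for a in(0,10,20,30):
   for b in(-20,0,20):
    for f in(0,1):
      r=[]
      for X,dz,dx in((T,0,0),(T,.15,0),(P,0.0,0),(P,.05,0),(P,.05,-.1)):
        p,R=tool(X,.1,np.radians(a),np.radians(b),f); r.append(arm.ik(p+[dx,0,dz],q(R)))
      ok=[x is not None for x in r]
      if sum(ok)>=4: print(a,b,f,np.array(ok)*1,r[0],r[2])
E
```

```text
L [0.43 0.08 0.03]
0 0 0 [1 1 1 1 0] [ 0.22  1.04 -1.15  2.16  1.3   0.96  1.55] [-0.75  1.57  0.93  2.36  2.73  1.72 -2.7 ]
0 0 1 [1 1 1 1 0] [-0.49  0.71  0.05  2.18 -0.12  0.25 -0.19] [-0.84  1.72  1.12  2.36  2.72  1.62  0.19]
0 20 0 [1 1 1 1 0] [ 0.23  1.14 -1.15  1.91  0.89  1.17  1.95] [-0.01  1.21  0.18  2.28  3.6   1.95 -1.57]
0 20 1 [1 1 1 1 0] [-0.09  0.86 -0.51  1.92  0.36  0.81 -0.65] [-0.01  1.21  0.18  2.28  3.6   1.95  1.57]
10 -20 0 [1 1 1 1 0] [ 0.03  1.07 -1.15  2.37  1.7   1.27  0.95] [-0.36  1.07 -0.01  2.29  2.46  1.56 -1.7 ]
10 -20 1 [1 1 1 1 0] [ 0.03  1.07 -1.15  2.37  1.7   1.27 -2.19] [-0.36  1.07 -0.01  2.29  2.46  1.56  1.45]
10 0 0 [1 1 1 1 0] [-0.95  0.82  0.61  2.16 -0.71  0.42 -2.81] [-0.62  1.29  0.75  2.39  3.    1.65 -2.35]
10 0 1 [1 1 1 1 0] [-0.71  0.74  0.22  2.15  0.05  0.33 -0.44] [-0.62  1.29  0.75  2.39  3.    1.65  0.79]
10 20 0 [1 1 1 1 0] [ 0.14  1.16 -1.15  1.88  0.94  1.32  1.87] [ 0.83  1.5  -1.16  2.29  3.35  1.09 -0.32]
10 20 1 [1 1 1 1 0] [-0.18  0.88 -0.51  1.89  0.5   0.93 -0.82] [ 0.83  1.5  -1.16  2.29  3.35  1.09  2.83]
20 -20 
[... 3182 characters left out ...]
6 -1.27] [ 1.24  1.34 -1.16  2.03  3.38  0.35  2.72]
30 -20 0 [1 1 1 1 0] [ 0.88  0.97 -0.4   1.67 -0.02  1.06  0.34] [ 0.9   1.21 -1.15  2.21  2.63  1.28 -0.47]
30 -20 1 [1 1 1 1 0] [ 0.41  0.98  0.42  1.68 -0.63  1.24 -2.19] [ 0.82  1.09 -0.96  2.21  2.67  1.19  2.47]
30 0 0 [1 1 1 1 1] [ 1.04  0.92 -0.52  1.87 -0.08  0.69  0.58] [ 1.08  1.21 -1.15  2.16  2.81  0.81 -0.27]
30 0 1 [1 1 1 1 1] [ 0.58  0.87  0.22  1.89 -0.78  0.91 -1.87] [ 1.    1.09 -0.96  2.16  2.98  0.77  2.58]
30 20 0 [1 1 1 1 1] [ 1.25  0.95 -0.67  2.06 -0.25  0.34  0.99] [ 1.2   1.23 -1.15  2.    2.86  0.27 -0.04]
30 20 1 [1 1 1 1 1] [ 0.85  0.84 -0.04  2.07 -1.11  0.66 -1.33] [ 1.12  1.11 -0.97  2.    3.49  0.29  2.39]
```

```bash
cat >> h.py <<'E'
from scipy.spatial.transform import Slerp
H=.085; OFF=.054
def path(T,P,a,b,f,lift=.17,n=6):
    a,b=np.radians(a),np.radians(b)
    g,R=tool(T,H,a,b,f,OFF); e,E=tool(P,H,a,b,f,OFF); up=np.array([0,0,1.])
    out=[(g-.09*R[:,2],R),(g,R),(g+lift*up,R)]
    l=g+lift*up; m=e+.04*up; sl=Slerp([0,1],Ro.from_matrix([R,E]))
    out+=[(l+(m-l)*s,sl(s).as_matrix()) for s in np.linspace(0,1,n+1)[1:]]
    out+=[(e,E),(e-.03*E[:,2],E),(e-.06*E[:,2],E),(e-.06*E[:,2]+.12*up,E)]
    return out
E
python3 - <<'E'
from h import *
np.set_printoptions(precision=2,suppress=True,linewidth=150)
for nm,T,P in(("L",L,A),("R",Rt,B)):
  for a in(15,25,32,40):
   for b in(-25,-12,0,12,25):
    for f in(0,1):
      r=[arm.ik(p,q(R)) for p,R in path(T,P,a,b,f)]
      ok=np.array([x is not None for x in r])
      if ok.sum()>=len(r)-1:
        J=np.array([x for x in r if x is not None]); d=np.abs(np.diff(J,axis=0)).max(1)
        print(nm,a,b,f,''.join(map(str,ok*1)),"steps",d)
E
```

```text
L 15 25 0 1111111111111 steps [0.15 0.32 0.35 0.38 4.62 3.28 0.89 0.34 0.12 0.06 0.06 0.4 ]
L 15 25 1 1111111111111 steps [0.23 0.33 0.35 0.37 0.39 2.19 5.07 0.34 0.19 0.06 0.06 0.27]
L 25 -25 0 1111111111111 steps [0.23 0.51 0.38 0.43 0.38 0.33 0.41 0.52 0.1  0.06 0.06 0.38]
L 25 -25 1 1111111111111 steps [0.95 0.71 0.76 1.33 5.06 0.38 0.57 0.23 0.1  0.06 0.06 0.36]
L 25 -12 0 1111111111101 steps [0.19 0.37 0.32 0.57 0.57 0.42 0.33 0.43 0.19 0.19 0.32]
L 25 -12 1 1111111111101 steps [2.11 1.87 0.62 2.31 3.94 0.57 0.4  0.43 0.19 0.19 0.42]
L 25 25 0 1111111111111 steps [0.16 0.32 0.32 0.35 0.35 0.58 1.22 0.49 0.12 0.06 0.06 0.38]
L 25 25 1 1111111111111 steps [0.24 0.37 0.34 0.36 0.39 0.61 3.34 0.38 0.22 0.06 0.27 0.38]
L 32 -25 0 1111111111111 steps [3.45 3.79 0.29 0.38 0.39 1.43 1.43 0.42 0.1  0.05 0.05 0.27]
L 32 -25 1 1111111111111 steps [1.89 1.7  0.57 0.79 5.04 0.37 0.38 0.57 0.2  0.05 0.05 0.76]
L 32 -12 0 1111111111111 steps [3.81 4.08 0.28 0.43 0.5  0.38 0.37 0.31 0.12 0.06 0.07 0.39]
L 32 -12 1 1111111111111 steps [1.62 2.07 0.76 1.69 2.48 5.08 0.57 0.57 0.11 0.06 0.06 0.47
[... 4079 characters left out ...]
3 0.29 0.2  0.24 0.28 0.38 1.21 0.47 0.1  0.06 0.07 0.33]
R 40 -12 1 1111111111111 steps [0.2  0.27 0.29 0.31 0.34 0.37 3.63 0.42 0.09 0.19 0.06 0.41]
R 40 0 0 1111111111111 steps [0.23 0.3  0.19 0.22 0.25 0.33 1.41 0.47 0.1  0.06 0.06 0.31]
R 40 0 1 1111111111111 steps [0.2  0.28 0.26 0.28 0.31 0.38 3.64 0.32 0.1  0.06 0.06 0.31]
R 40 12 0 1111111111111 steps [0.23 0.31 0.19 0.19 0.21 0.24 1.58 0.51 0.1  0.06 0.06 0.66]
R 40 12 1 1111111111111 steps [0.2  0.29 0.23 0.26 0.32 0.41 3.83 0.37 0.12 0.46 0.08 5.31]
R 40 25 0 1111111111111 steps [0.22 0.33 0.25 0.22 0.18 0.29 0.35 1.01 0.3  0.14 0.21 1.27]
R 40 25 1 1111111111111 steps [0.2  0.31 0.27 0.29 0.33 0.36 0.35 0.22 2.59 0.14 2.7  0.33]
```

```bash
cat >> h.py <<'E'
OFF=.053
def path2(T,P,a,b,f,back=(-.02,.06),**k):
    o=path(T,P,a,b,f,**k)[:-3]; e,E=o[-1]
    x=E[:,2]*[1,1,0]; x/=np.linalg.norm(x)
    for s in(.5,1,2): o.append((e+s*(x*back[0]+np.array([0,0,back[1]])),E))
    return o
E
python3 - <<'E'
from h import *
np.set_printoptions(precision=2,suppress=True,linewidth=150)
for nm,T,P in(("L",L,A),("R",Rt,B)):
  for a in(20,25,29):
   for b in(-7,-3,0,4,7):
      for f in(0,1):
       r=[arm.ik(p,q(R)) for p,R in path2(T,P,a,b,f)]
       ok=np.array([x is not None for x in r])
       J=np.array([x for x in r if x is not None]); d=np.abs(np.diff(J,axis=0)).max(1)
       if d.max()<1.9:print(nm,a,b,f,''.join(map(str,ok*1)),"steps",d,'j4max',J[:,3].max())
E
```

```text
L 20 -7 0 1111111111110 steps [0.19 0.37 0.32 0.76 0.75 0.44 0.3  0.41 0.19 0.19 0.09] j4max 2.3943834409640052
L 20 4 0 1111111111100 steps [0.2  0.38 0.3  0.36 0.6  0.62 0.36 0.31 0.13 0.09] j4max 2.3761303433890477
L 25 -7 0 1111111111111 steps [0.21 0.42 0.29 0.57 0.59 0.47 0.35 0.25 0.19 0.19 0.1  0.21] j4max 2.396703172925443
L 25 7 0 1111111111110 steps [0.18 0.36 0.29 0.29 0.75 0.81 0.48 0.3  0.13 0.09 0.1 ] j4max 2.3761492514358316
R 20 -7 0 1111111111111 steps [0.22 0.35 0.29 0.33 1.19 1.02 0.43 0.39 0.12 0.09 0.09 0.19] j4max 2.3364992125426958
R 20 -3 0 1111111111111 steps [0.22 0.36 0.29 0.33 1.36 0.56 0.42 0.37 0.12 0.09 0.09 0.19] j4max 2.313921307713211
R 20 0 0 1111111111111 steps [0.22 0.37 0.29 0.33 1.47 0.55 0.4  0.35 0.11 0.08 0.09 0.19] j4max 2.29295205289045
R 20 4 0 1111111111111 steps [0.22 0.38 0.29 0.33 1.63 0.54 0.38 0.34 0.11 0.08 0.09 0.18] j4max 2.2600673894047056
R 20 7 0 1111111111111 steps [0.22 0.39 0.29 0.32 1.77 0.53 0.37 0.32 0.11 0.08 0.08 0.18] j4max 2.232030065842869
R 25 -7 0 1111111111111 steps [0.22 0.34 0.27 0.31 0.37 1.41 0.46 0.39 0.12 0
[... 382 characters left out ...]
13532
R 25 7 0 1111111111111 steps [0.22 0.37 0.26 0.29 1.57 0.62 0.41 0.33 0.11 0.08 0.08 0.17] j4max 2.203769719470551
R 29 -7 0 1111111111111 steps [0.22 0.33 0.25 0.29 0.33 1.37 0.5  0.39 0.11 0.09 0.09 0.19] j4max 2.269599447640009
R 29 -3 0 1111111111111 steps [0.22 0.34 0.25 0.28 0.32 1.48 0.49 0.38 0.11 0.09 0.09 0.18] j4max 2.2496327686083313
R 29 0 0 1111111111111 steps [0.22 0.34 0.24 0.28 0.32 1.58 0.49 0.37 0.11 0.08 0.09 0.18] j4max 2.2310030488689185
R 29 4 0 1111111111111 steps [0.22 0.35 0.24 0.27 0.3  1.72 0.48 0.35 0.11 0.08 0.09 0.18] j4max 2.201635415523213
R 29 7 0 1111111111111 steps [0.22 0.36 0.24 0.27 0.29 1.83 0.48 0.34 0.11 0.08 0.08 0.17] j4max 2.1764629567088476
```

```bash
cat >> h.py <<'E'
def pick(T,P,a,b,f):
    o=path2(T,P,a,b,f)
    arm.move_gripper(.88); arm.movep(o[0][0],q(o[0][1])); print(arm.read_time())
    arm.line_to(o[1][0],.1); print(arm.read_ft_force())
    arm.move_gripper(0.,45); print("open",arm.read_opening(),arm.read_finger_force(),arm.read_ft_force())
    arm.line_to(o[2][0],.15); print("lift",arm.read_opening(),arm.read_finger_force(),arm.read_ft_force(),arm.read_wrist_torque(),arm.read_time())
E
python3 - <<'E'
from h import *
np.set_printoptions(precision=3,suppress=True,linewidth=150)
pick(Rt,B,25,0,0)
cv2.imwrite("pics/side1.png",snapshot("side"))
print(arm.read_joint_positions())
for p,R in path2(Rt,B,25,0,0)[2:]: print(p,arm.ik(p,q(R)))
E
```

```text
1.9917
[ 0.321 -0.29  -0.716]
open 0.5479674553806243 45.85405468940735 [-0.424 -1.31   5.411]
lift 0.5479838100553681 46.41555905342102 [ 0.356 -0.145 -1.916] [-0.71   0.108  0.004] 4.6833
[ 1.02   0.597 -0.544  1.831 -0.13   0.962  0.472]
[ 0.424 -0.254  0.245] [ 1.02   0.596 -0.545  1.829 -0.13   0.962  0.472]
[ 0.455 -0.244  0.23 ] [ 0.961  0.57  -0.57   1.906  0.003  0.699  0.595]
[ 0.486 -0.235  0.215] [ 0.877  0.556 -0.541  2.001  0.161  0.395  0.689]
[ 0.516 -0.225  0.2  ] [ 0.715  0.556 -0.38   2.1    0.327  0.042  0.77 ]
[ 0.547 -0.216  0.185] [ 1.111  0.904 -1.145  2.166  2.132  0.646 -0.556]
[ 0.577 -0.206  0.17 ] [ 1.092  1.042 -1.149  2.206  2.575  0.79  -0.541]
[ 0.608 -0.197  0.155] [ 1.099  1.201 -1.152  2.188  2.929  0.847 -0.359]
[ 0.608 -0.197  0.115] [ 1.102  1.313 -1.153  2.182  2.97   0.895 -0.292]
[ 0.598 -0.197  0.145] [ 1.111  1.227 -1.152  2.211  2.947  0.873 -0.347]
[ 0.588 -0.197  0.175] [ 1.124  1.139 -1.152  2.234  2.929  0.84  -0.406]
[ 0.568 -0.198  0.235] [ 1.16   0.955 -1.15   2.261  2.912  0.74  -0.537]
```

View pics/side1.png

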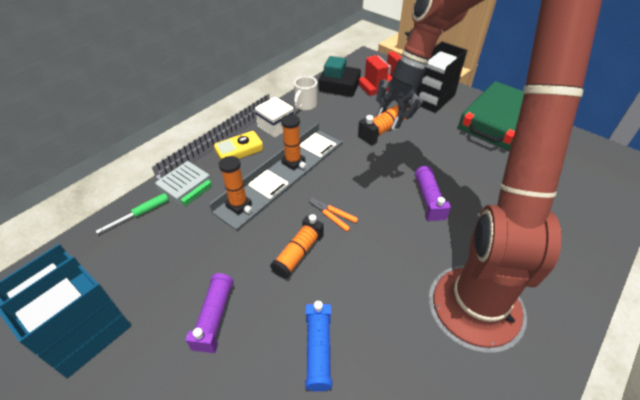

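The right tower is held level with its outlet up, cap end in the gripper, at about (380,122). I'll carry it over by waypoints.

```bash
cat >> h.py <<'E'
def carry(T,P,a,b,f,dz=.05,idx=(4,5,6,7,8)):
    o=path2(T,P,a,b,f)
    for i in idx:
        p,R=o[i]; p=p+[0,0,dz]
        t=arm.read_time()
        try: arm.line_to(p,.12,q(R)); k="line"
        except arm.MotionError as e:
            arm.movep(p,q(R)); k="movep"
        print(i,k,arm.read_time()-t,arm.read_joint_positions(),arm.read_opening())
    print("t",arm.read_time(),arm.read_ft_force(),arm.read_tool_pos()-o[8][0])
E
python3 - <<'E'
from h import *
np.set_printoptions(precision=3,suppress=True,linewidth=150)
carry(Rt,B,25,0,0)
for n in("side","top"): cv2.imwrite(f"pics/{n}2.png",snapshot(n))
a=cv2.imread("pics/side2.png")[30:280,180:500];b=cv2.imread("pics/top2.png")[90:240,230:450]
cv2.imwrite("pics/c2.png",np.vstack([cv2.resize(a,(448,350)),cv2.resize(b,(448,240))]))
E
```

```text
4 line 0.8834 [ 0.929  0.488 -0.605  1.945  0.127  0.524  0.702] 0.5488318220923827
5 line 0.5166000000000004 [ 0.812  0.487 -0.509  2.048  0.322  0.188  0.763] 0.5477988818345366
6 movep 1.4500000000000002 [ 1.131  0.775 -1.142  2.128  1.957  0.533 -0.449] 0.5481009234857064
7 line 0.6084000000000005 [ 1.129  0.947 -1.214  2.181  2.435  0.714 -0.473] 0.549299791272049
8 line 0.5165999999999986 [ 1.125  1.104 -1.214  2.179  2.819  0.783 -0.341] 0.5536231572134548
t 8.7083 [ 0.389 -0.145 -2.081] [ 0.   -0.    0.05]
```

View pics/c2.png

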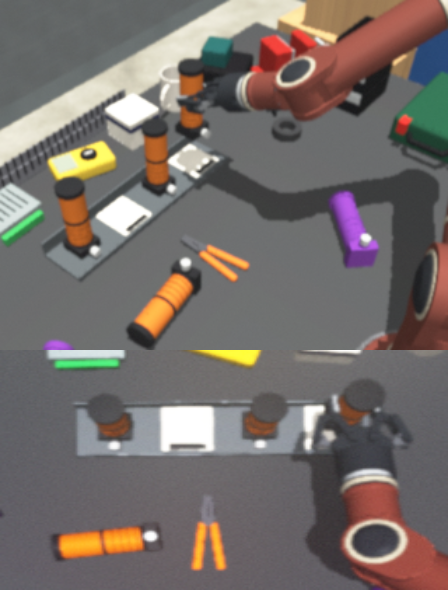

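The tower is upright over the right card with its outlet to the front, and clear of its neighbour. I'll lower it until it touches, then release.

```bash
cat >> h.py <<'E'
def put(T,P,a,b,f):
    o=path2(T,P,a,b,f); e=o[9][0]
    arm.line_to(e+[0,0,.006],.12); f0=arm.read_ft_force()[2]
    for d in np.arange(.0045,-.009,-.0015):
        arm.line_to(e+[0,0,d],.03); F=arm.read_ft_force()
        if F[2]-f0>2.5: break
    print("contact",d,f0,F,arm.read_tool_pos()-e)
    arm.move_gripper(.95); print("open",arm.read_opening(),arm.read_ft_force())
    for p,R in o[10:]: arm.line_to(p,.12)
    print(arm.read_time(),arm.read_ft_force(),arm.read_joint_positions())
E
python3 - <<'E'
from h import *
np.set_printoptions(precision=3,suppress=True,linewidth=150)
put(Rt,B,25,0,0)
for n in("side","top"): cv2.imwrite(f"pics/{n}3.png",snapshot(n))
a=cv2.imread("pics/side3.png")[30:280,180:500];b=cv2.imread("pics/top3.png")[90:240,230:450]
cv2.imwrite("pics/c3.png",np.vstack([cv2.resize(a,(448,350)),cv2.resize(b,(448,240))]))
E
```

```text
contact 0.0045 3.11068691295894 [-3.771 -2.045  7.672] [0.001 0.    0.008]
open 0.9545867058892432 [ 0.498 -0.357  0.188]
11.8083 [ 0.408  0.494 -0.396] [ 1.197  1.028 -1.253  2.26   2.801  0.769 -0.375]
```

View pics/c3.png

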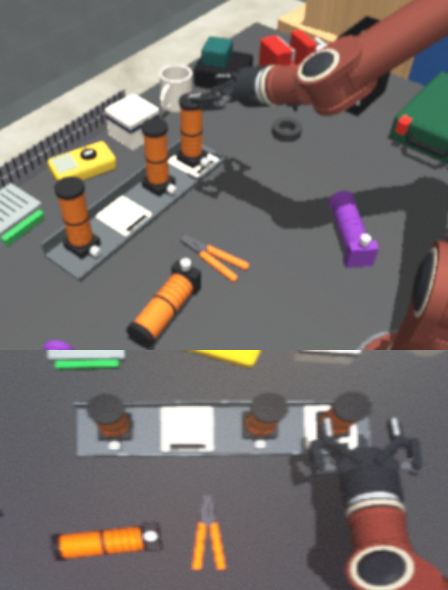

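The right tower stands on its card, outlet to the front. Now the left one.

```bash
python3 - <<'E'
from h import *
np.set_printoptions(precision=3,suppress=True,linewidth=150)
o=path2(Rt,B,25,0,0)
arm.line_to(o[-1][0]+[-.06,0,.03],.15) if arm.ik(o[-1][0]+[-.06,0,.03],q(o[-1][1])) is not None else None
for i in(6,4): arm.movep(o[i][0]+[0,0,.08],q(o[i][1])); print(arm.read_time(),arm.read_joint_positions())
for b in(-10,-7,-5,-3,0,4):
  for f in (0,1):
    r=[arm.ik(p,q(R)) for p,R in path2(L,A,25,b,f)]
    ok=np.array([x is not None for x in r]);J=np.array([x for x in r if x is not None])
    print(b,f,''.join(map(str,ok*1)),np.abs(np.diff(J,axis=0)).max(1),J[0])
E
```

```text
13.4083 [ 1.076  0.633 -0.995  2.101  1.878  0.357 -0.434]
14.425 [ 1.293  0.715 -1.309  1.899  0.785  0.823  0.07 ]
-10 0 1111111111111 [0.192 0.316 0.282 0.379 0.535 0.636 0.441 0.309 0.104 0.083 0.088 0.195] [-0.109  0.923 -1.161  2.12   1.185  1.409  1.283]
-10 1 1111111111111 [0.252 0.513 0.299 1.185 4.036 0.343 0.379 0.311 0.102 0.075 0.079 0.166] [-0.203  0.805 -0.948  2.123  1.128  1.223 -1.782]
-7 0 1111111111111 [0.181 0.308 0.27  0.35  0.539 0.667 0.438 0.312 0.098 0.081 0.083 0.172] [-0.083  0.947 -1.188  2.08   1.154  1.44   1.349]
-7 1 1111111111111 [0.233 0.48  0.305 0.91  4.017 0.353 0.38  0.33  0.19  0.079 0.19  0.168] [-0.188  0.811 -0.944  2.082  1.079  1.229 -1.695]
-5 0 1111111111111 [0.174 0.304 0.259 0.331 0.538 0.688 0.437 0.314 0.097 0.077 0.068 0.173] [-0.068  0.964 -1.205  2.052  1.135  1.463  1.391]
-5 1 1111111111110 [0.205 0.435 0.322 0.789 3.798 0.382 0.367 0.392 0.107 0.079 0.082] [-0.182  0.813 -0.934  2.055  1.046  1.231 -1.637]
-3 0 1111111111111 [0.168 0.3   0.243 0.319 0.532 0.71  0.438 0.316 0.096 0.062 0.067 0.179] [-0.054  0.983 -1.22   2.024  1.116  1.487  1.43 ]
-3 1 1111111111110 [0.218 0.414 0.337 0.542 4.389 0.494 0.409 0.364 0.107 0.079 0.083] [-0.198  0.799 -0.883  2.028  0.997  1.206 -1.562]
0 0 1111111111111 [0.158 0.297 0.265 0.301 0.517 0.739 0.438 0.323 0.121 0.065 0.073 0.169] [-0.037  1.01  -1.242  1.983  1.09   1.524  1.486]
0 1 1111111111110 [0.256 0.356 0.354 0.398 4.143 0.379 0.41  0.377 0.107 0.079 0.083] [-0.272  0.752 -0.72   1.989  0.884  1.127 -1.407]
4 0 1111111111111 [0.148 0.296 0.297 0.283 0.471 0.787 0.442 0.331 0.113 0.062 0.07  0.158] [-0.02   1.045 -1.262  1.927  1.056  1.57   1.557]
4 1 1111111111110 [0.167 0.329 0.367 0.379 0.757 4.624 0.407 0.421 0.113 0.083 0.087] [-0.264  0.769 -0.704  1.934  0.818  1.16  -1.301]
```

```bash
sed -i 's/e+\[0,0,.006\]/e+[0,0,.016]/; s/np.arange(.0045/np.arange(.014/' h.py; python3 - <<'E'
from h import *
np.set_printoptions(precision=3,suppress=True,linewidth=150)
pick(L,A,25,0,0)
if .45<arm.read_opening()<.65: carry(L,A,25,0,0,idx=(3,4,5,6,7,8))
for n in("side","top"): cv2.imwrite(f"pics/{n}4.png",snapshot(n))
a=cv2.imread("pics/side4.png")[30:280,180:500];b=cv2.imread("pics/top4.png")[90:240,230:450]
cv2.imwrite("pics/c4.png",np.vstack([cv2.resize(a,(448,350)),cv2.resize(b,(448,240))]))
E
```

```text
16.35
[ 0.565 -0.457  0.313]
open 0.5490156876570915 46.05921506881714 [0.195 0.529 4.239]
lift 0.548649861759947 46.507750153541565 [-0.752  0.053 -3.303] [ 0.755  0.119 -0.038] 19.0417
3 line 0.6000000000000014 [ 0.267  0.693 -1.306  1.977  0.981  1.307  1.571] 0.5492951881051944
4 line 0.5082999999999984 [ 0.403  0.67  -1.289  2.068  1.155  1.035  1.285] 0.5499406939711736
5 line 0.591700000000003 [ 0.489  0.666 -1.225  2.162  1.481  0.805  0.834] 0.5486137617691745
6 line 0.6415999999999968 [ 0.559  0.765 -1.232  2.247  1.96   0.835  0.243] 0.5471083165478609
7 line 0.5584000000000024 [ 0.599  0.938 -1.268  2.306  2.327  1.083 -0.189] 0.5500677959899032
8 line 0.5082999999999984 [ 0.601  1.12  -1.272  2.319  2.59   1.371 -0.474] 0.545570106732916
t 22.45 [ 0.248 -0.074 -3.321] [-0.     0.001  0.051]
```

View pics/c4.png

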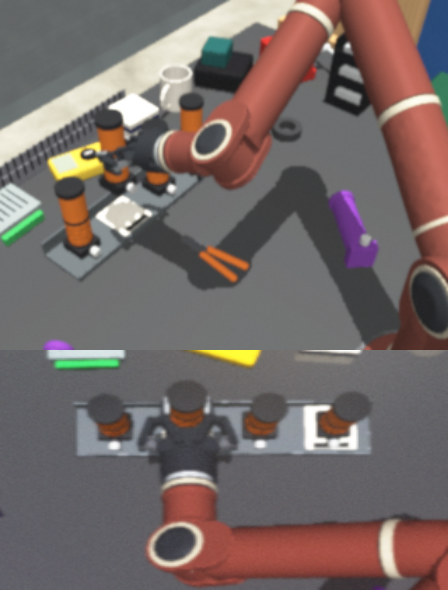

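The left tower is upright over the left card and clear of both neighbours. I'll place it, back off and check everything.

```bash
python3 - <<'E'
from h import *
np.set_printoptions(precision=3,suppress=True,linewidth=150)
put(L,A,25,0,0)
o=path2(L,A,25,0,0)
for i in(6,4): arm.movep(o[i][0]+[0,0,.08],q(o[i][1]))
arm.movep([.40,-.35,.35],[1,0,0,0]) if arm.ik([.40,-.35,.35],[1,0,0,0]) is not None else None
print(arm.read_time(),arm.read_tool_pos())
for n in("side","top"): cv2.imwrite(f"pics/{n}5.png",snapshot(n))
im=cv2.imread("pics/top5.png");hsv=cv2.cvtColor(im,cv2.COLOR_BGR2HSV)
wh=(hsv[...,1]<40)&(hsv[...,2]>185)
a=cv2.imread("pics/side5.png")[30:280,180:500];b=im[100:220,250:430]
cv2.imwrite("pics/c5.png",np.vstack([cv2.resize(a,(320,250),interpolation=3),cv2.resize(b,(320,213))]).repeat(1,0))
cv2.imwrite("pics/c5.png",np.hstack([cv2.resize(a,(400,312)),cv2.resize(b,(400,312),interpolation=cv2.INTER_CUBIC)]))
E
```

```text
contact 0.003500000000000003 -2.9749241990697897 [-0.19  -0.348 -0.076] [0.    0.    0.004]
open 0.9484116053928762 [ 0.472  0.41  -0.018]
27.225 [ 0.121 -0.06  -0.732] [ 0.607  1.016 -1.29   2.412  2.524  1.389 -0.559]
31.0167 [ 0.401 -0.349  0.349]
```

View pics/c5.png

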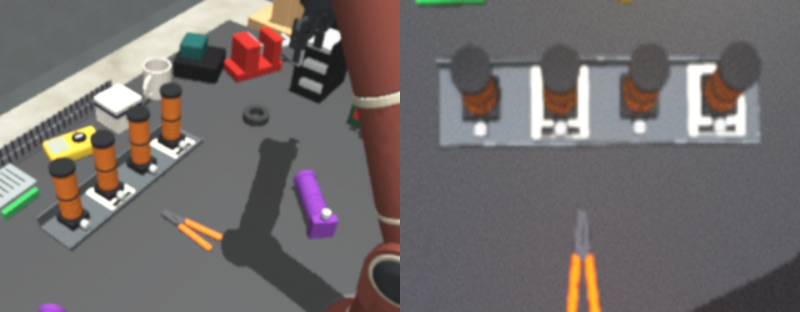

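All four towers are standing. The right-hand one looks slightly turned, so I'll measure each cap centre, foot and outlet.

```bash
python3 - <<'E'
from h import *
np.set_printoptions(precision=4,suppress=True,linewidth=150)
im=cv2.imread("pics/top5.png");c=im[105:165,255:430]
hsv=cv2.cvtColor(im,cv2.COLOR_BGR2HSV)
# model overlay: fit (x,y,yaw) by cap top centre and outlet
g=np.mean([cv2.cvtColor(snapshot("top"),cv2.COLOR_BGR2GRAY).astype(float) for _ in range(6)],0).astype(np.uint8)
up=cv2.resize(g[100:170,250:430],None,fx=4,fy=4,interpolation=cv2.INTER_CUBIC)
ci=cv2.HoughCircles(cv2.GaussianBlur(up,(5,5),0),cv2.HOUGH_GRADIENT,1,60,param1=80,param2=12,minRadius=32,maxRadius=46)
for x,y,r in sorted(ci[0].tolist()):
    px=np.array([x,y])/4-.375+[250,100]; print("cap",px,r/4,back(px,.173))
wh=((hsv[...,1]<45)&(hsv[...,2]>150)).astype(np.uint8)
vis=cv2.cvtColor(up,cv2.COLOR_GRAY2BGR)
for x,y,r in ci[0]: cv2.circle(vis,(int(x),int(y)),int(r),(0,255,0),1)
# predicted outlines for nominal poses
for P in(A,B,place(.6485,.150),place(.6535,-.0805)):
    for pts in(np.array([[-27,-27,22],[27,-27,22],[27,27,22],[-27,27,22]])/1e3, np.array([[-27,-9,12],[-47,-9,12],[-47,9,12],[-27,9,12]])/1e3):
        pp=(proj(P.p+pts@P.R.T)-[250,100]+.375)*4
        cv2.polylines(vis,[pp.astype(np.int32)],True,(0,0,255),1)
cv2.imwrite("pics/fit5.png",vis)
E
```

```text
cap [267.75 140.  ] 9.850000381469727 [[0.6103 0.1871 0.173 ]]
cap [396.25 141.  ] 9.125 [[ 0.6107 -0.1783  0.173 ]]
```

View pics/fit5.png

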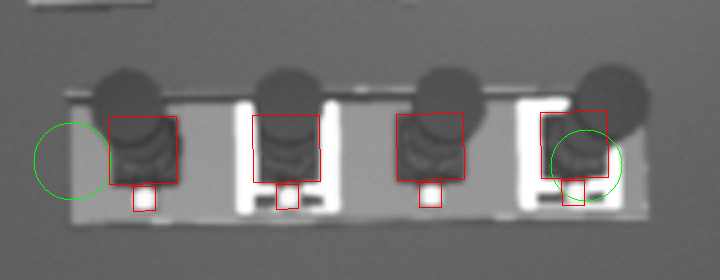

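```bash
python3 - <<'E'
from h import *
g=np.mean([snapshot("top").astype(float) for _ in range(12)],0)
u=cv2.resize(np.clip(g[112:160,338:418]*1.6,0,255).astype(np.uint8),None,fx=10,fy=10,interpolation=cv2.INTER_CUBIC)
cv2.imwrite("pics/R6.png",u); print(arm.read_time())
E
```

```text
32.0167
```

View pics/R6.png

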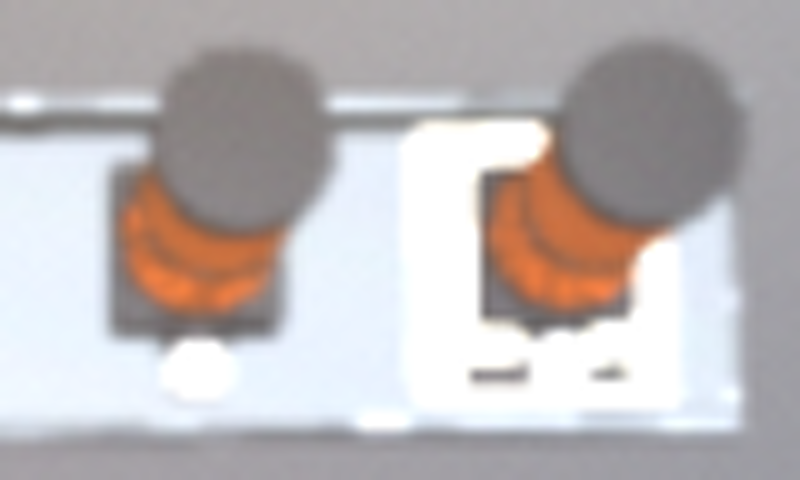

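The right tower's foot is square, about 4 mm off the card's centre, with its outlet within about 0.05 rad of the bar. The left one matches the predicted outline. Handing in.

```bash
python3 -c "
from station import ticket
print(ticket.finish_job())"
```

```text
the job is handed in; nothing more can be done
None
```

I stood both amber towers upright on their cards, outlets to the front, and handed the job in at about 32 s; the final pictures showed them about 4 mm or less off centre, but the hand-in returned no verdict.

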